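# Take out the waffle, then hold the waffle iron's lid half open

### The arm

A 6-joint arm with a two-finger parallel gripper is mounted at the origin on the work surface. World frame = base frame: x ahead of the robot, y to its left, z up, the work surface at z = 0. Lengths are in mm, angles in rad, forces in N, time in s.
With the tool pointing down it reaches from about 275 to 825 mm from the base axis. Payload 5.2 kg.
Tool frame: the origin (TCP) lies midway between the tips of the shut fingers; the grasp point (between the pads) lies 19 mm behind it; y points along the fingers, z is the direction in which the jaws open and shut, and the axes are right-handed (so a half turn about y gives the same grasp; the last joint's range is limited). The gripper opens to 93 mm and grips with 3 to 60 N. Pads are 15 mm wide; open, the fingers measure 128 mm over their backs; the gripper's body (75 mm by 188 mm) begins 65 mm behind the grasp point.
Start: joints at [1.037, 0.259, 1.535, -0, 1.348, -0.203], TCP at [178.618, 520.193, 218.653] pointing down, gripper open.
Joint ranges: [-3.14, 3.14], [-0.91, 2.08], [0.19, 2.58], [-1.22, 4.36], [0.22, 2.71], [-3.12, 3.12]. Speed limits (rad/s): [2.57, 2.57, 3.14, 3.14, 3.14, 3.14].

### API

Orientations are given as a unit quaternion [x, y, z, w].
In Python, from plant import arm, optics, ticket, boxes_of gives the robot as it stands.
- The arm moves only by the tool apply_moves, never from a script. Its argument "targets" is one flat list of numbers, 4 for each row, row after row: the shift along the tool's x, y, z in m, then the turn about the tool's y in rad. A call has 1 to 10 rows; each row is the pose to reach, as a shift and turn from the pose commanded when the call began, along the tool's axes at that moment; what a row does not reach only later rows make up. A row lasts 1/10 s, in which the tool goes at most 50 mm and 8.59 degrees, less where a joint would pass 70% of its speed; a pose out of reach is approached as far as the arm can. A call with a gripper value outside its range is refused whole. "jaw" is the finger opening in m, from 0 to 0.093, set as the call begins (left out, the last holds). The fingers move at their own pace and stop on an object; the grip force is fixed at half the most. Time passes only in rows, so rows that repeat a pose let the fingers close. It gives the time, the measured TCP pose, the force and the opening at its end, in the units of the state.
- arm.observe(): the state, without advancing time (a new reading comes with each control period).
- optics.camera(name): name is "scene" or "top"; returns the picture (480x640x3 uint8, red, green, blue); there is no depth.
- optics.camera_info(name): a dict with "camera_matrix" (3x3 intrinsics, pixels), "R" (3x3) and "t" (3): a world point X has camera coordinates R X + t. Camera axes: x right, y down, z forward; pixel columns grow to the right and rows downward; lengths in mm; the calibration is good to about 2 mm. A picture is of the moment at which its call begins. camera_info takes no time and is no camera call.
- ticket.hand_in(): hands the job in, once; it reports no verdict.
Trained networks look in the newest picture that a camera, given by its name, has taken for a name from the list of things; names that differ only in an ending like _2 or _b are one class to them, and where a whole thing is asked for, a point or a joint stands for the part that bears it (a point fixed in the world has none). Each returns a list of dicts, best first, with "score" (0 to 1); they miss things now and then, are a little off and sometimes report something else, mostly with a low value. They report only what shows in the picture. A call takes as long as a camera call. They do not tell look-alikes from the thing itself.
- boxes_of(target, camera): "point" ([column, row] in pixels, amid what is visible of it).
The state is a dict: "t": time; "joint_pos": joint angles; "dq": joint speeds; "tau": joint torques, N m; "tcp_pos": TCP position; "eef_rot": TCP orientation; "ft_force": force on the tool from outside, world axes, zero at the start; "wrist_torque": the same for the moment, N m; "width": finger opening in mm.
Only numpy, scipy, OpenCV 4.12 (cv2) and the standard library are available. Lean on these libraries where they do the work, as an engineer would, in place of code of your own. Each camera call takes 0.05 s, during which the arm holds its last target.

### The job

Lift the finished waffle out of the open waffle iron and lay it flat, right side up, in the middle of the wire cooling rack, setting it down rather than dropping it, while the lid stays standing open. Then bring the lid forward and hold it half open at 45 degrees above closed (give or take 6 degrees), never letting it fall shut, so that I can oil both plates: the lid would drop by itself, so finish the job still holding it still with the gripper at that angle. Do not shift or knock over the mill, mug, jars and other things around.

Things in the scene. Friction and masses are not known exactly. Their poses are not given: they have to be found in the camera images.
- iron: Waffle iron, fixed; black base 190 x 190 mm, dark steel lower plate with its face 62 mm above the counter. Origin: centre of its underside, on the counter; x points from its front to its hinge side, y left, z up. Cavity in the plate: 116 (x) x 60 (y) mm, centred at x = -5 mm, y = 0, floor at z = 51 mm; flat plate 65 mm wide on both y sides of it.
- waffle: Golden bar-shaped crisp waffle, stiff, 112 (its x) x 56 (its y) x 26 (z) mm, about 80 g. Origin: centre of its underside. At the start it sits in the cavity, long side along the iron's x, with 15 mm standing above the plate face; 2 mm of play all round.
- rack: Wire cooling rack, 220 (x) x 240 (y) mm, on four short feet, fixed to the counter. Origin: centre below it on the counter; tops of the wires 30 mm up.
- rack_top (a point): Centre of the rack's upper face, 30 mm above the counter; axes as the rack's.
- lid (a joint): Angle of the iron's lid, rad: 0 closed, 1.57 upright, 2.00 leaning back on its stop; 45 degrees = 0.785. Starts between 1.80 and 2.00. Lid about 0.45 kg. Slight hinge friction: left alone it stays or sinks back to its stop when beyond upright, and falls shut from anywhere below about 1.2.
- lid_handle (a point): Middle of the lid's handle: round bar 16 mm thick, 110 mm long (95 mm free between its end struts), parallel to the hinge, 220 mm from the hinge line, 37 mm free between it and the lid's edge. Topmost part, about 300 mm up, when the lid is upright. At lid angle a it is at x = 88 - 220 cos a, z = 82 + 220 sin a mm in the iron's frame. It can turn between finger pads.
- lid_hinge (a point): Middle of the hinge line, which runs along the iron's y at x = 88 mm, z = 82 mm of the iron's frame. The lid shell is 185 mm wide and 38 mm thick: 18 mm to the plate side and 20 mm to the outer side of the plane through hinge and bar.
- mill: Wooden salt mill, 42 mm wide, 85 mm tall; origin at its foot. A bystander.
- mug: White mug, 76 mm wide, 90 mm tall; origin at its foot. A bystander.
- jam: Jam jar, 66 mm wide, 95 mm tall; origin at its foot. A bystander.
- oil: Green glass oil bottle, 60 mm wide, 200 mm tall; origin at its foot. A bystander.
- bowl: White bowl, 100 mm wide, 55 mm tall; origin at its foot. A bystander.
- spatula: Black spatula lying on the counter along its x; origin at its underside. A bystander.
Not all that is in view belongs to the job. There is more than one size of the waffle; the one meant has the size given above.

How it is judged (in metres and radians):
On the way:
1. the waffle lies flat and released in the middle of the rack, the lid still standing open (x of waffle in the frame of rack_top between -0.05 and 0.05 m and y of waffle in the frame of rack_top between -0.05 and 0.05 m and z of waffle in the frame of rack_top between -0.006 and 0.006 m and angle between waffle's own z axis and vertical below 0.12 rad and contact force between waffle and the fingers below 0.05 N and linear speed of waffle below 0.03 m/s and contact force between waffle and rack above 0.2 N and value of joint lid above 1.35 rad), for 0.3 s.
At the end, for the whole second after the job is handed in: The lid is held still by the gripper's fingers at 45 degrees above closed, within 6 degrees (0.681 to 0.890 rad), nothing loose touching it; the waffle lies flat and right side up on the rack's wires, its centre within 50 mm of the rack's centre along both rack axes (x of waffle in the frame of rack_top between -0.05 and 0.05 m and y of waffle in the frame of rack_top between -0.05 and 0.05 m and z of waffle in the frame of rack_top between -0.006 and 0.006 m and angle between waffle's own z axis and vertical below 0.12 rad and contact force between waffle and the fingers below 0.05 N and linear speed of waffle below 0.03 m/s and contact force between waffle and rack above 0.2 N and value of joint lid between 0.6807 and 0.8901 rad and velocity of joint lid between -0.05 and 0.05 rad/s and contact force between lid and the fingers above 0.4 N and contact force between lid and waffle below 0.05 N and contact force between lid and mill below 0.05 N and contact force between lid and mug below 0.05 N and contact force between lid and jam below 0.05 N and contact force between lid and oil below 0.05 N and contact force between lid and bowl below 0.05 N and contact force between lid and spatula below 0.05 N); the arm keeps its last pose, push and grip.
It fails at once if the lid falls shut (value of joint lid below 0.15 rad).
It fails at once if the waffle is dropped or thrown (moves faster than 0.6 m/s outside the fingers) (linear speed of waffle above 0.6 m/s and contact force between waffle and the fingers below 0.05 N).
It fails at once if a bystander is shifted by more than 40 mm or knocked over (distance of any of mill, mug, jam, oil, bowl, spatula from where it was at the start of the episode above 0.04 m or angle between any of mill, mug, jam, oil, bowl, spatula's own z axis and vertical above 0.5 rad).
It also fails if it takes over 64 s, if anything falls off the work surface, if the arm or the gripper's body presses on something with over 40 N, if the wrist force passes 120 N, or if a joint passes its speed limit or range.

## Working session

There is one attempt and no reset: what is moved stays moved. The work goes in short steps, Python scripts to look and compute and a tool call to move; the robot and the scene stay as the last step left them, time stands still between calls to the robot, and variables do not carry over. Pictures are saved under pics/ and viewed, and the job is handed in when it is done.

Besides the shell and the picture viewer there is one more tool, called after "Call:" as name(argument=value, ...), one argument or row to a line, values as JSON. apply_moves: Moves the arm, as the interface text tells. Its arguments: {"type":"object","properties":{"targets":{"type":"array","items":{"type":"number"}},"jaw":{"type":"number"}},"required":["targets"]}

```bash
ls; mkdir -p pics; python3 - <<'E'
from plant import arm, optics, ticket, boxes_of
import cv2,json
s=arm.observe();print(s)
for c in("scene","top"):
    im=optics.camera(c);cv2.imwrite(f"pics/{c}0.png",im[:,:,::-1])
    i=optics.camera_info(c);print(c,i)
    for n in["iron","waffle","rack","lid","lid_handle","mill","mug","jam","oil","bowl","spatula"]:
        print(n,[(d["point"],round(d["score"],2)) for d in boxes_of(n,c)][:4])
print(arm.observe()["t"])
E
```

```text
pics
{'t': 0.0, 'joint_pos': array([ 1.03721260e+00,  2.59343758e-01,  1.53601932e+00,  1.34558643e-06,
        1.34799666e+00, -2.02788026e-01]), 'dq': array([-0.00202838,  0.00017268,  0.00189557, -0.00103573, -0.00061237,
        0.00060726]), 'tau': array([-2.01742128e-03, -4.37298167e+01, -2.84012192e+01,  7.17667630e-02,
        4.09201614e-02, -1.49277466e-04]), 'tcp_pos': array([178.34083096, 519.73773148, 217.84288291]), 'eef_rot': array([ 0.69803928, -0.11664679,  0.11619619, -0.69687383]), 'ft_force': array([ 0.16116671, -0.76306238, -0.11847149]), 'wrist_torque': array([0.01652945, 0.01563143, 0.03463149]), 'width': 93.1602144125554}
scene {'camera_matrix': array([[561.74313456,   0.        , 318.74853166],
       [  0.        , 561.74313456, 239.90852268],
       [  0.        ,   0.        ,   1.        ]]), 'R': array([[-0.62126454,  0.78357286,  0.00662958],
       [ 0.49230575,  0.39688442, -0.77467271],
       [-0.60964368, -0.4780129 , -0.63232764]]), 't': array([ 347.69352901, -189.14444893, 1826.45790925])}
iron [([377.8, 276.9], 0.67)]
waffle [([330.5, 345.5], 0.
[... 677 characters left out ...]
6e-04, -1.63462990e-01],
       [ 1.63445790e-01, -2.14687711e-02, -9.86318694e-01]]), 't': array([ -11.70407836,  563.8780505 , 1063.03724757])}
iron [([249.0, 220.8], 0.86)]
waffle [([240.7, 257.5], 0.96), ([164.4, 281.9], 0.81), ([256.0, 144.9], 0.75)]
rack [([407.6, 256.8], 0.79), ([113.4, 235.9], 0.72)]
lid [([250.0, 184.0], 0.82)]
lid_handle [([251.2, 188.9], 0.73), ([316.1, 292.6], 0.57), ([248.4, 218.4], 0.45), ([425.3, 263.6], 0.18)]
mill [([316.8, 223.9], 0.85)]
mug [([324.8, 168.0], 0.74)]
jam [([313.4, 294.7], 0.98), ([238.8, 253.7], 0.61)]
oil [([117.1, 239.4], 0.7), ([248.2, 187.8], 0.29)]
bowl [([503.2, 208.7], 0.64)]
spatula [([491.6, 268.3], 0.69), ([249.8, 188.5], 0.3)]
1.2
```

View pics/scene0.png

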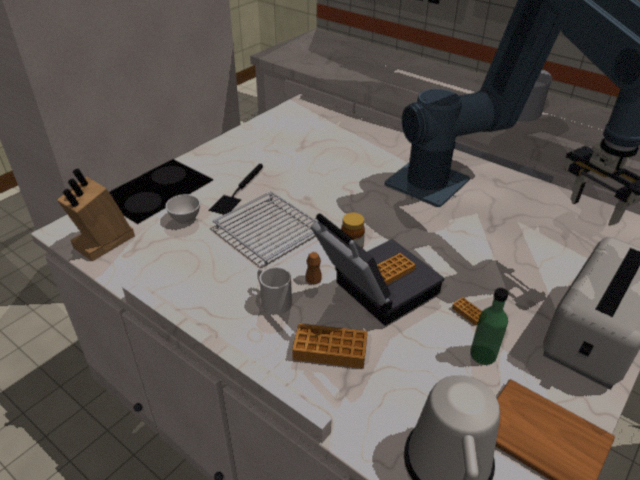

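View pics/top0.png

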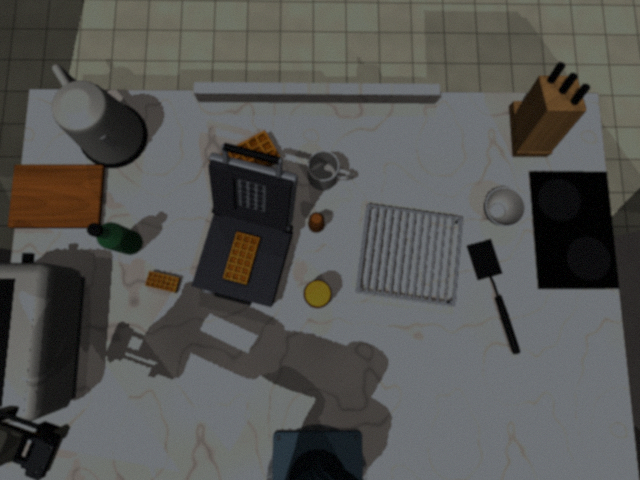

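The lower-plate waffle at top (240,257) is the likely target. The other two candidates are the small one at (164,282), lying on the counter, and the large one at (256,145) behind the lid. I'll rectify the top view to metric planes and check sizes.

```bash
cat > h.py <<'E'
import numpy as np
from plant import arm, optics, boxes_of
import cv2
def ray(c,uv,z):
    i=optics.camera_info(c);K,R,t=i["camera_matrix"],i["R"],i["t"]
    d=R.T@np.linalg.inv(K)@np.array([uv[0],uv[1],1.]);o=-R.T@t
    return o+d*(z-o[2])/d[2]
def proj(c,X):
    i=optics.camera_info(c);p=i["camera_matrix"]@(i["R"]@np.array(X,float)+i["t"]);return p[:2]/p[2]
def rect(c,im,z,x0,x1,y0,y1,s):
    # output: up=+x, left=+y ; s px/mm
    w=int((y1-y0)*s);h=int((x1-x0)*s)
    src=np.float32([proj(c,(x1,y1,z)),proj(c,(x1,y0,z)),proj(c,(x0,y0,z)),proj(c,(x0,y1,z))])
    dst=np.float32([[0,0],[w,0],[w,h],[0,h]])
    return cv2.warpPerspective(im,cv2.getPerspectiveTransform(src,dst),(w,h),flags=cv2.INTER_CUBIC)
E
python3 - <<'E'
from h import *
im=cv2.imread("pics/top0.png")
for n,uv,z in[("waffle",(240.7,257.5),77),("small",(164.4,281.9),10),("big",(256,144.9),20),("rack",(407.6,256.8),30),("mill",(316.8,223.9),60),("mug",(324.8,168),60),("jam",(313.4,294.7),80),("oil",(117,239),100)]:
    print(n,ray("top",uv,z).round(0))
w=ray("top",(240.7,257.5),77)
a=rect("top",im,77,w[0]-125,w[0]+125,w[1]-130,w[1]+130,2.3)
cv2.imwrite("pics/w1.png",cv2.convertScaleAbs(a,alpha=1.8));print(w)
r=ray("top",(407.6,256.8),30)
a=rect("top",im,30,r[0]-150,r[0]+150,r[1]-150,r[1]+150,1.9)
cv2.imwrite("pics/r1.png",cv2.convertScaleAbs(a,alpha=1.3));print(r)
E
```

```text
waffle [499. 176.  77.]
small [447. 368.  10.]
big [791. 153.  20.]
rack [ 506. -220.   30.]
mill [581.   0.  60.]
mug [719. -19.  60.]
jam [414.   8.  80.]
oil [539. 451. 100.]
[499.12121657 175.74817535  77.        ]
[ 505.88599606 -219.71245995   30.        ]
```

View pics/w1.png

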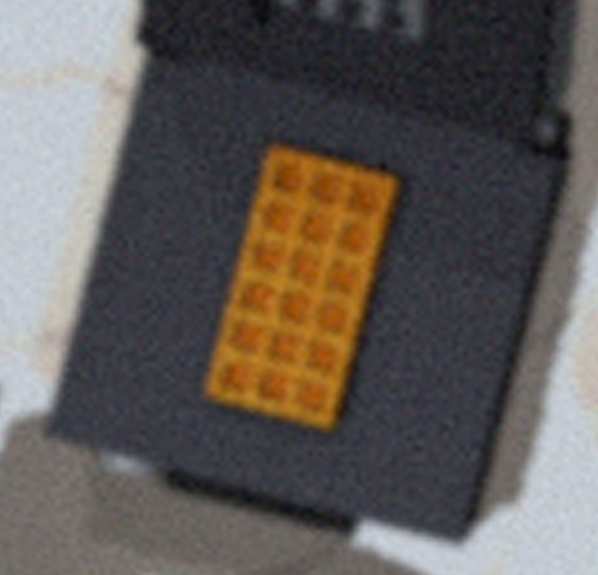

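View pics/r1.png

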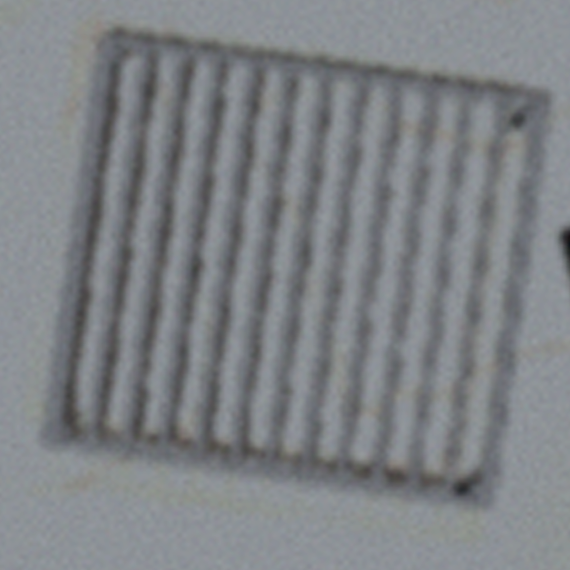

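Waffle candidates: (240,257) measures 111 x 57 mm, which matches 112 x 56 and sits in the cavity, so it is the target. (164,282) is too small and (256,145) too big. The enlarged crop confirms this. Next I'll refine the pose and plan.

```bash
cat >> h.py <<'E'
from scipy.spatial.transform import Rotation as Ro
def plan(pos,jawyaw=None,s=None):
    """world TCP target (mm), jaw axis yaw (rad, mod pi) -> tool-frame shift m, turn"""
    s=s or arm.observe();M=Ro.from_quat(s["eef_rot"]).as_matrix()
    d=M.T@(np.array(pos)-s["tcp_pos"])/1000
    turn=0
    if jawyaw is not None:
        best=None
        for k in(0,1):
            a=jawyaw+k*np.pi
            # rotation about tool y by th: z -> cos z + sin x
            g=np.array([np.cos(a),np.sin(a),0]);gl=M.T@g
            th=np.arctan2(gl[0],gl[2])
            if best is None or abs(th)<abs(best):best=th
        turn=best
    print("shift",d.round(4),"turn",round(turn,4),"axes x",M[:,0].round(3),"y",M[:,1].round(3),"z",M[:,2].round(3),"tcp",s["tcp_pos"].round(1),"t",round(s["t"],2))
    return d,turn
E
python3 - <<'E'
from h import *
im=cv2.imread("pics/top0.png")
a=rect("top",im,77,374,624,46,306,3)
hsv=cv2.cvtColor(a,cv2.COLOR_BGR2HSV)
m=cv2.inRange(hsv,(5,110,60),(30,255,255));m=cv2.morphologyEx(m,cv2.MORPH_CLOSE,np.ones((15,15)));m=cv2.morphologyEx(m,cv2.MORPH_OPEN,np.ones((9,9)))
for c in cv2.findContours(m,0,2)[0]:
    r=cv2.minAreaRect(c)
    if r[1][0]*r[1][1]<5000:continue
    b=cv2.boxPoints(r);print("center",624-r[0][1]/3,306-r[0][0]/3,"size",np.array(r[1])/3,r[2])
# scene camera check: project predicted waffle centre top
for X in((499,174,77),(516,-227,30)):
    print(proj("scene",X),proj("top",X))
yaw=-14.3*np.pi/180
plan((499,174,220),yaw+np.pi/2)
E
```

```text
center 499.40081787109375 175.47509765625 size [ 58.24836222 113.56068929] 14.818146705627441
[389.26414618 266.54326625] [241.46111716 257.5522826 ]
[265.93851664 222.91416412] [410.455106   252.64925278]
shift [ 0.4154 -0.0013 -0.2233] turn -0.0812 axes x [ 0.946 -0.325  0.   ] y [ 0. -0. -1.] z [ 0.325  0.946 -0.   ] tcp [178.6 520.2 218.6] t 1.2
```

Call:
apply_moves(
  targets=[0.025, 0, -0.013, 0, 0.065, 0, -0.035, -0.02, 0.105, 0, -0.057, -0.04, 0.15, 0, -0.08, -0.06, 0.195, 0, -0.105, -0.075, 0.24, 0, -0.13, -0.075, 0.285, 0, -0.153, -0.075, 0.33, 0, -0.177, -0.075, 0.375, 0, -0.2, -0.075, 0.405, 0, -0.217, -0.075],
  jaw=0.093,
)

```text
t: 2.2
tcp_pos: [493.0, 181.1, 218.8]
eef_rot: [0.701, -0.09, 0.091, -0.701]
ft_force: [1.1, 0.8, 0.1]
width: 92.9
```

```bash
python3 - <<'E'
from h import *
plan((499.3,174.8,130),np.pi/2-.256)
print(arm.observe()["joint_pos"])
for c in("top","scene"):
    im=optics.camera(c)[:,:,::-1]; cv2.imwrite(f"pics/{c}2.png",im)
E
```

```text
shift [ 0.0076  0.0888 -0.0045] turn -0.0011 axes x [ 0.967 -0.254  0.001] y [ 0.001 -0.    -1.   ] z [0.254 0.967 0.   ] tcp [493.  181.1 218.8] t 2.2
[ 1.39712632e-01  2.13351824e-01  1.59392921e+00 -2.79495261e-04
  1.33342588e+00 -1.17391851e+00]
```

View pics/scene2.png

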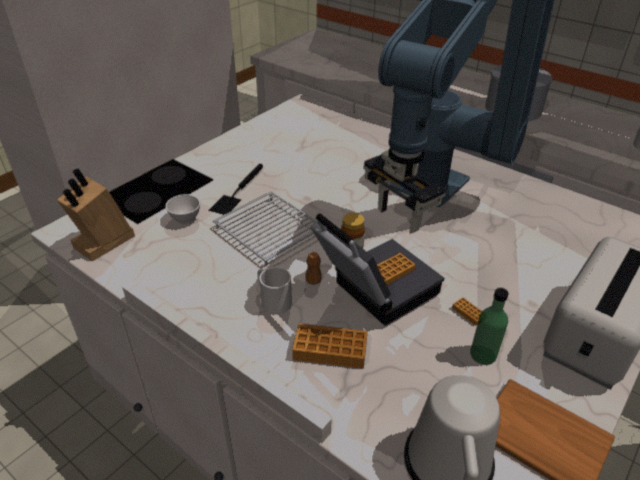

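```bash
python3 - <<'E'
from h import *
s=arm.observe();p=s["tcp_pos"];z=Ro.from_quat(s["eef_rot"]).as_matrix()[:,2]
print(proj("scene",p),proj("scene",p+55*z),proj("scene",p-55*z))
print(proj("top",p),proj("top",p+55*z),proj("top",p-55*z))
a=cv2.imread("pics/scene2.png")[150:350,280:480];b=cv2.imread("pics/top2.png")[130:330,140:340]
o=np.hstack([cv2.resize(x,(400,400),interpolation=2) for x in(a,b)]);cv2.imwrite("pics/c2.png",cv2.convertScaleAbs(o,alpha=1.6))
E
```

```text
[397.57802498 221.06094444] [414.24322231 233.0231025 ] [381.76219078 209.7084531 ]
[227.98539348 252.05814188] [201.53348309 245.00702273] [254.50803914 259.12811649]
```

View pics/c2.png

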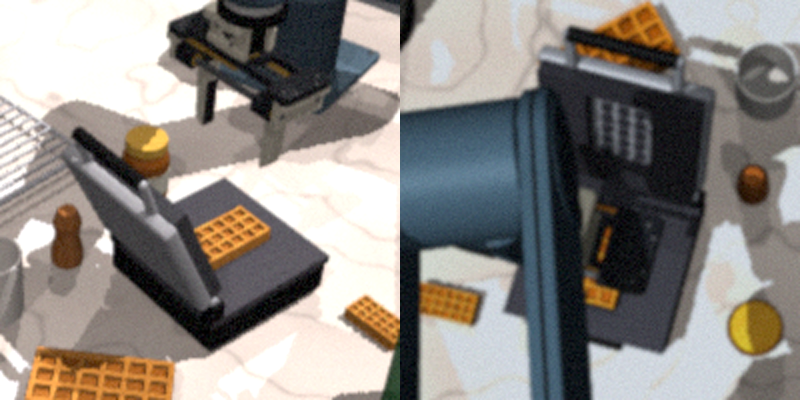

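Call:
apply_moves(
  targets=[0.003, 0.015, -0.002, 0, 0.0075, 0.035, -0.0045, 0, 0.0075, 0.055, -0.0045, 0, 0.0075, 0.075, -0.0045, 0, 0.0075, 0.095, -0.0045, 0, 0.0075, 0.11, -0.0045, 0, 0.0075, 0.12, -0.0045, 0, 0.0075, 0.12, -0.0045, 0],
)

```text
t: 3.1
tcp_pos: [495.9, 177.6, 97.5]
eef_rot: [0.702, -0.091, 0.089, -0.701]
ft_force: [0.3, 0.2, 0.6]
width: 92.7
```

```bash
python3 - <<'E'
from h import *
s=arm.observe();p=s["tcp_pos"];z=Ro.from_quat(s["eef_rot"]).as_matrix()[:,2]
plan((499.3,174.8,66),np.pi/2-.256)
im=optics.camera("scene")[:,:,::-1].copy()
c=np.array([499.3,174.8,77]);y=-.256;ax=np.array([np.cos(y),np.sin(y),0]);ay=np.array([-np.sin(y),np.cos(y),0])
a=cv2.resize(im[190:330,310:470],None,fx=5,fy=4.28*5/4.28,interpolation=2);a=cv2.convertScaleAbs(a,alpha=1.5)
for i in(-56,56):
  for j in(-28,28):
    q=(proj("scene",c+i*ax+j*ay)-[310,190])*5;print(q/5+[310,190]);cv2.circle(a,tuple(int(v) for v in q),4,(255,0,255),1)
for q in(p+55*z,p-55*z):
    q=(proj("scene",q)-[310,190])*5;cv2.circle(a,tuple(int(v) for v in q),4,(0,255,0),1)
cv2.imwrite("pics/c3.png",cv2.resize(a,(800,700))[:600])
E
```

```text
shift [ 0.004   0.0315 -0.0018] turn 0.0008 axes x [ 0.968 -0.252 -0.003] y [-0.003 -0.    -1.   ] z [ 0.252  0.968 -0.001] tcp [495.9 177.6  97.5] t 3.1
[398.27662403 252.09917285]
[413.75017924 263.83833167]
[364.87580048 269.68368428]
[380.09580035 282.33176261]
```

View pics/c3.png

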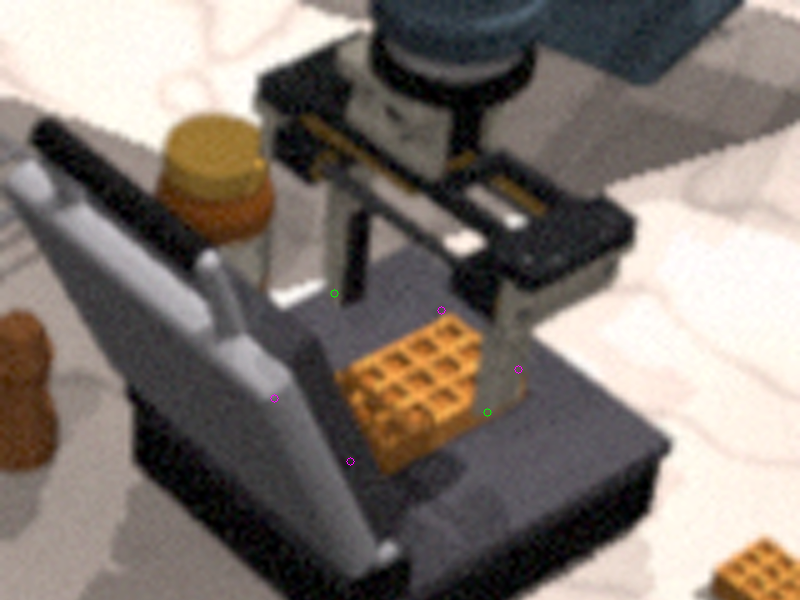

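Call:
apply_moves(
  targets=[0.002, 0.008, -0.001, 0, 0.004, 0.016, -0.002, 0, 0.004, 0.024, -0.002, 0, 0.004, 0.03, -0.002, 0, 0.004, 0.03, -0.002, 0, 0.004, 0.03, -0.002, 0],
)

```text
t: 3.75
tcp_pos: [500.6, 174.2, 68.5]
eef_rot: [0.701, -0.09, 0.09, -0.701]
ft_force: [-0.4, -0.2, 0.2]
width: 92.9
```

Call:
apply_moves(
  targets=[0, 0, 0, 0, 0, 0, 0, 0, 0, 0, 0, 0, 0, 0, 0, 0, 0, 0, 0, 0, 0, 0, 0, 0, 0, 0, 0, 0, 0, 0, 0, 0],
  jaw=0.045,
)

```text
t: 4.55
tcp_pos: [500.7, 174.3, 68.8]
eef_rot: [-0.701, 0.09, -0.09, 0.701]
ft_force: [0.1, 0.9, 2.2]
width: 55.6
```

Call:
apply_moves(
  targets=[0, -0.004, 0, 0, 0, -0.01, 0, 0, 0, -0.018, 0, 0, 0, -0.03, 0, 0, 0, -0.045, 0, 0, 0, -0.06, 0, 0, 0, -0.08, 0, 0, 0, -0.1, 0, 0, 0, -0.115, 0, 0, 0, -0.12, 0, 0],
)

```text
t: 5.55
tcp_pos: [501.8, 174.3, 191.5]
eef_rot: [-0.701, 0.089, -0.092, 0.702]
ft_force: [0.1, 0.6, -1.7]
width: 55.4
```

```bash
python3 - <<'E'
from h import *
plan((514,-225,188),np.pi/2-.14)
im=optics.camera("scene")[:,:,::-1]
cv2.imwrite("pics/c4.png",cv2.convertScaleAbs(cv2.resize(im[130:330,280:500],None,fx=3,fy=3),alpha=1.5))
# rack centre: project model rectangle onto top image
r=cv2.imread("pics/r1.png")
print([proj("top",(516,-227,30)), [d["point"] for d in boxes_of("rack","scene")], proj("scene",(516,-227,30))])
E
```

```text
shift [ 0.1128  0.0033 -0.3833] turn -0.1158 axes x [ 0.967 -0.253  0.004] y [ 0.004  0.    -1.   ] z [0.253 0.967 0.002] tcp [501.8 174.3 191.5] t 5.55
[array([410.455106  , 252.64925278]), [[274.9, 215.3]], array([265.93851664, 222.91416412])]
```

View pics/c4.png

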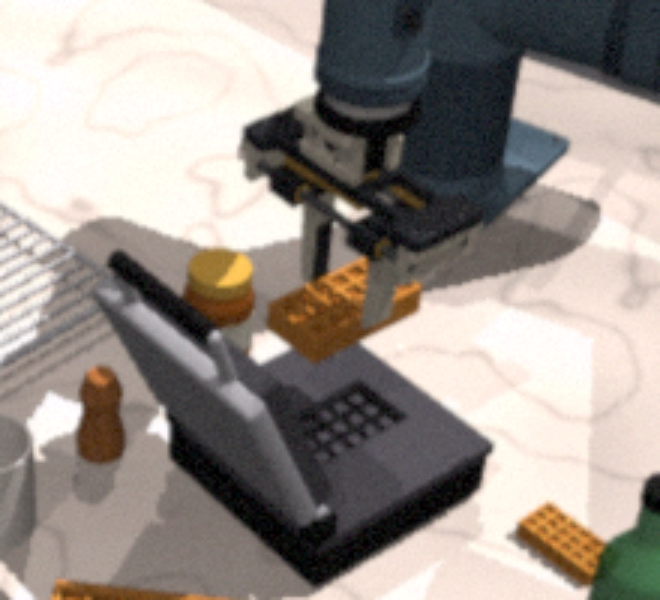

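Call:
apply_moves(
  targets=[0, 0, -0.015, 0, 0, 0, -0.045, 0, 0, 0, -0.085, 0, 0, 0, -0.125, 0, 0.01, 0, -0.165, -0.02, 0.025, 0, -0.205, -0.05, 0.045, 0, -0.245, -0.08, 0.065, 0, -0.28, -0.115, 0.085, 0, -0.315, -0.115, 0.1, 0, -0.345, -0.115],
)

```text
t: 6.65
tcp_pos: [509.1, -187.5, 187.5]
eef_rot: [-0.705, 0.051, -0.049, 0.705]
ft_force: [0.1, 0.8, -1.3]
width: 55.5
```

Call:
apply_moves(
  targets=[0.006, 0.01, -0.02, 0, 0.009, 0.03, -0.036, 0, 0.009, 0.06, -0.04, 0, 0.009, 0.085, -0.04, 0, 0.009, 0.105, -0.04, 0, 0.009, 0.12, -0.04, 0, 0.009, 0.125, -0.04, 0, 0.009, 0.125, -0.04, 0],
)

```text
t: 7.45
tcp_pos: [512.1, -224.9, 62.2]
eef_rot: [-0.705, 0.051, -0.049, 0.706]
ft_force: [0.5, 0.3, -1.1]
width: 55.6
```

```bash
python3 - <<'E'
from h import *
plan((514,-225,48),np.pi/2-.14)
im=optics.camera("scene")[:,:,::-1]
cv2.imwrite("pics/c5.png",cv2.convertScaleAbs(cv2.resize(im[130:330,170:390],None,fx=3,fy=3),alpha=1.5))
E
```

```text
shift [0.002  0.0142 0.0001] turn -0.0007 axes x [ 0.99  -0.14  -0.003] y [-0.003  0.002 -1.   ] z [0.14  0.99  0.002] tcp [ 512.1 -224.9   62.2] t 7.45
```

View pics/c5.png

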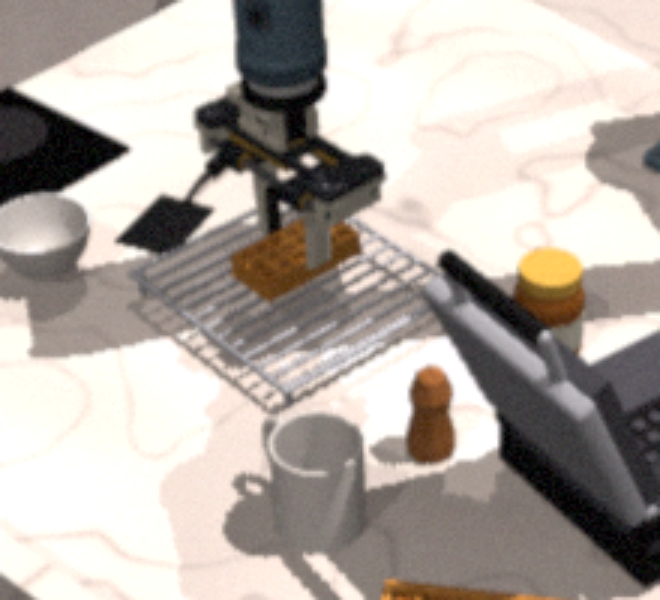

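Call:
apply_moves(
  targets=[0, 0.004, 0, 0, 0, 0.008, 0, 0, 0, 0.011, 0, 0, 0, 0.012, 0, 0, 0, 0.013, 0, 0, 0, 0.013, 0, 0, 0, 0.013, 0, 0],
)

```text
t: 8.2
tcp_pos: [513.5, -225.8, 50.8]
eef_rot: [0.705, -0.05, 0.05, -0.705]
ft_force: [-0.3, -0.3, -2.0]
width: 55.5
```

Call:
apply_moves(
  targets=[0, 0.001, 0, 0, 0, 0.001, 0, 0, 0, 0.001, 0, 0],
)

```text
t: 8.5
tcp_pos: [513.4, -225.7, 49.7]
eef_rot: [0.705, -0.05, 0.05, -0.705]
ft_force: [0.3, 0.6, -0.6]
width: 55.5
```

Call:
apply_moves(
  targets=[0, 0.001, 0, 0, 0, 0.001, 0, 0, 0, 0.001, 0, 0],
)

```text
t: 8.8
tcp_pos: [513.4, -225.7, 48.6]
eef_rot: [-0.705, 0.05, -0.05, 0.705]
ft_force: [-0.1, 0.6, -1.1]
width: 55.7
```

Call:
apply_moves(
  targets=[0, 0.001, 0, 0, 0, 0.001, 0, 0, 0, 0.001, 0, 0],
)

```text
t: 9.1
tcp_pos: [513.5, -225.8, 47.8]
eef_rot: [0.705, -0.05, 0.05, -0.705]
ft_force: [-0.3, -1.1, 0.4]
width: 55.6
```

Call:
apply_moves(
  targets=[0, 0.001, 0, 0, 0, 0.001, 0, 0, 0, 0.001, 0, 0],
)

```text
t: 9.4
tcp_pos: [513.6, -225.8, 47.7]
eef_rot: [0.705, -0.05, 0.05, -0.705]
ft_force: [-2.3, 2.0, 8.9]
width: 55.4
```

Force rose to +8.9 N with no further descent, so it is resting on the wires. I'll open the jaw.

Call:
apply_moves(
  targets=[0, 0, 0, 0, 0, 0, 0, 0, 0, 0, 0, 0, 0, 0, 0, 0, 0, 0, 0, 0, 0, 0, 0, 0],
  jaw=0.09,
)

```text
t: 10.0
tcp_pos: [513.4, -225.7, 46.5]
eef_rot: [-0.705, 0.05, -0.05, 0.705]
ft_force: [-0.3, -0.6, 0.4]
width: 89.7
```

Call:
apply_moves(
  targets=[0, -0.005, 0, 0, 0, -0.02, 0, 0, 0, -0.04, 0, 0, 0, -0.07, 0, 0, 0, -0.1, 0, 0, 0, -0.135, 0, 0, 0, -0.175, 0, 0, 0, -0.215, 0, 0, 0, -0.255, 0, 0, 0, -0.28, 0, 0],
)

```text
t: 11.0
tcp_pos: [513.9, -226.0, 330.7]
eef_rot: [0.706, -0.048, 0.051, -0.704]
ft_force: [0.9, -0.6, -0.4]
width: 90.4
```

Call:
apply_moves(
  targets=[-0.02, -0.01, 0, 0, -0.05, -0.03, 0, 0, -0.09, -0.05, 0, 0, -0.12, -0.06, 0, 0, -0.14, -0.06, 0, 0, -0.14, -0.06, 0, 0],
)

```text
t: 11.6
tcp_pos: [373.1, -205.6, 388.2]
eef_rot: [0.706, -0.05, 0.051, -0.705]
ft_force: [0.4, -0.3, -0.2]
width: 89.9
```

```bash
python3 - <<'E'
from h import *
s=arm.observe();print(s["tcp_pos"],s["joint_pos"])
for c in("scene","top"):
    im=optics.camera(c)[:,:,::-1].copy();cv2.imwrite(f"pics/{c}6.png",im)
    for n in("waffle","lid_handle","lid"):print(c,n,[(d["point"],round(d["score"],2)) for d in boxes_of(n,c)][:4])
y=-.256;ax=np.array([np.cos(y),np.sin(y),0]);o=np.array([499.3,174.8,0])+5*ax;ay=np.array([-np.sin(y),np.cos(y),0])
for c in("scene","top"):
  for a in(1.75,1.8,1.85,1.9,1.95,2.0):
    b=o+ax*(88-220*np.cos(a))+np.array([0,0,82+220*np.sin(a)])
    print(c,a,b.round(0),proj(c,b).round(1),proj(c,b+55*ay).round(1),proj(c,b-55*ay).round(1))
im=cv2.imread("pics/scene6.png");im2=cv2.imread("pics/top6.png")
A=cv2.resize(im[190:320,290:420],(400,400),interpolation=2);B=cv2.resize(im2[120:250,190:320],(400,400),interpolation=2)
C=cv2.resize(im[180:310,200:330],(400,200*2),interpolation=2)
cv2.imwrite("pics/c6.png",cv2.convertScaleAbs(np.hstack([A,B]),alpha=2.));cv2.imwrite("pics/c6b.png",C)
E
```

```text
[ 373.09881368 -205.61445709  388.20120053] [-7.66482422e-01 -3.69562892e-02  1.46891198e+00 -3.63038139e-04
  1.70693598e+00 -2.19513757e+00]
scene waffle [([330.5, 347.6], 0.93), ([464.8, 313.1], 0.83), ([268.1, 218.6], 0.69), ([277.3, 290.5], 0.28)]
scene lid_handle [([348.5, 257.8], 0.8)]
scene lid [([350.3, 259.1], 0.62), ([313.4, 265.9], 0.26)]
top waffle [([257.0, 145.6], 0.85), ([162.9, 279.1], 0.64), ([410.4, 252.4], 0.6)]
top lid_handle [([253.5, 188.6], 0.78)]
top lid [([251.2, 186.4], 0.98), ([483.1, 261.7], 0.16)]
scene 1.75 [627. 141. 298.] [352.2 213.7] [369.3 226.5] [336.1 201.5]
scene 1.8 [638. 139. 296.] [348.2 216.3] [365.2 229.3] [332.2 204.1]
scene 1.85 [648. 136. 293.] [344.2 219.2] [361.2 232.3] [328.3 206.8]
scene 1.9 [658. 133. 290.] [340.3 222.2] [357.2 235.4] [324.4 209.8]
scene 1.95 [668. 131. 286.] [336.4 225.5] [353.2 238.8] [320.5 212.9]
scene 2.0 [678. 128. 282.] [332.5 228.8] [349.2 242.3] [316.8 216.1]
top 1.75 [627. 141. 298.] [243.  176.6] [214.7 169.4] [271.3 183.9]
top 1.8 [638. 139. 296.] [244.7 171.6] [216.6 164.4] [272.9 178.9]
top 1.85 [648. 136. 293.] [246.5 166.8] [218.5 159.6] [274.6 174. ]
top 1.9 [658. 133. 290.] [248.3 162.2] [220.5 155.1] [276.2 169.4]
top 1.95 [668. 131. 286.] [250.  157.8] [222.4 150.7] [277.8 164.9]
top 2.0 [678. 128. 282.] [251.8 153.7] [224.3 146.6] [279.3 160.7]
```

View pics/c6.png

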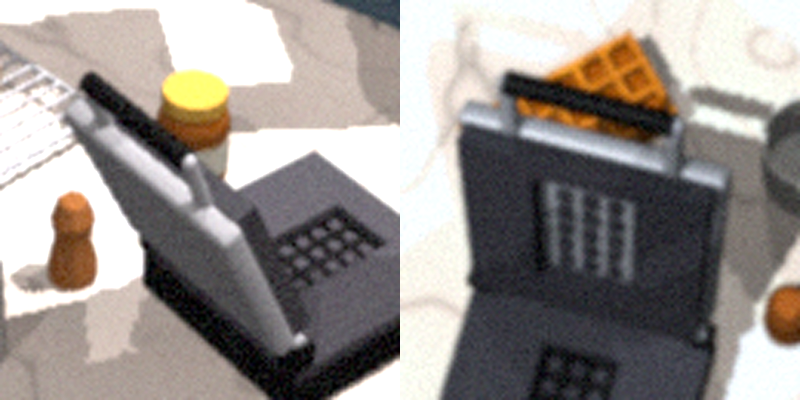

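View pics/c6b.png

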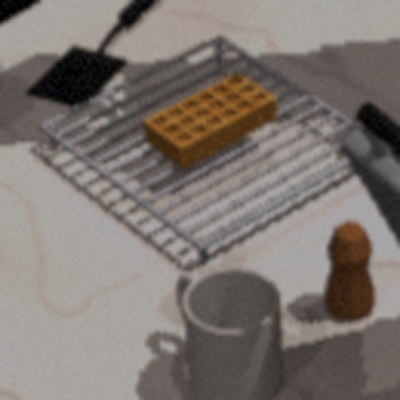

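View pics/top6.png

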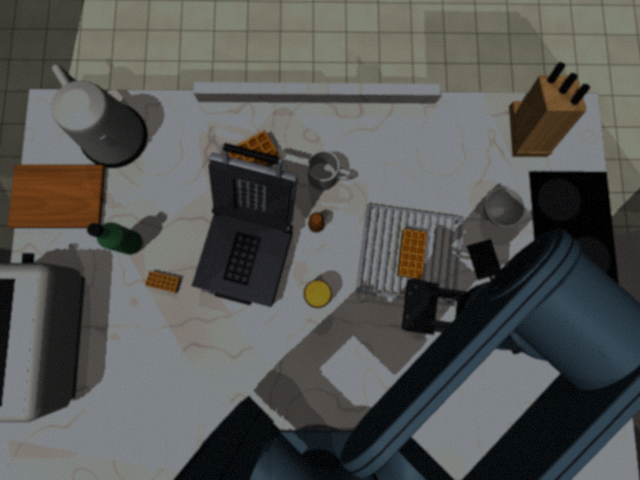

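Waffle lies flat mid-rack (top px 411,253). Handle ends at top px (224,148) and (279,160) match a lid angle of about 1.99 in both cameras, which puts the bar at (676,128,282). Next I move above it with the jaws along the iron's x.

Call:
apply_moves(
  targets=[0.005, 0, 0.01, -0.05, 0.015, 0, 0.03, -0.12, 0.025, 0, 0.055, -0.2, 0.037, 0.005, 0.08, -0.29, 0.049, 0.01, 0.105, -0.38, 0.061, 0.015, 0.13, -0.47, 0.073, 0.02, 0.15, -0.56, 0.085, 0.02, 0.165, -0.65, 0.1, 0.02, 0.175, -0.72, 0.11, 0.02, 0.18, -0.76],
  jaw=0.05,
)

```text
t: 13.0
tcp_pos: [510.0, -41.6, 366.3]
eef_rot: [-0.673, -0.217, 0.218, 0.673]
ft_force: [-0.7, -0.5, -0.5]
width: 49.7
```

```bash
python3 - <<'E'
from h import *
print(arm.observe()["joint_pos"])
plan((676.5,128.5,340),2.886)
E
```

```text
[-2.99898279e-01  1.31448788e-01  1.34164075e+00  4.35790790e-04
  1.66910187e+00 -2.49577774e+00]
shift [0.2345 0.0263 0.0405] turn -0.6901 axes x [ 0.811  0.585 -0.   ] y [-0.     0.001 -1.   ] z [-0.585  0.811  0.001] tcp [510.  -41.6 366.3] t 13.0
```

Call:
apply_moves(
  targets=[0.01, 0, 0, -0.05, 0.03, 0, 0.005, -0.12, 0.055, 0, 0.01, -0.2, 0.085, 0, 0.015, -0.28, 0.115, 0.005, 0.02, -0.36, 0.145, 0.01, 0.025, -0.44, 0.175, 0.015, 0.03, -0.52, 0.2, 0.02, 0.035, -0.6, 0.225, 0.025, 0.04, -0.66, 0.2345, 0.026, 0.0405, -0.69],
)

```text
t: 14.0
tcp_pos: [677.2, 127.8, 338.6]
eef_rot: [-0.559, -0.431, 0.432, 0.561]
ft_force: [-0.6, -0.2, 0.3]
width: 49.9
```

Call:
apply_moves(
  targets=[0, 0, 0, 0, 0, 0, 0, 0, 0, 0, 0, 0],
)

```text
t: 14.3
tcp_pos: [676.0, 124.8, 341.5]
eef_rot: [0.562, 0.43, -0.43, -0.561]
ft_force: [0.8, -0.9, 0.5]
width: 50.0
```

```bash
python3 - <<'E'
from h import *
s=arm.observe();print(s["joint_pos"])
plan((676.5,128.5,266),2.886)
p=s["tcp_pos"];z=Ro.from_quat(s["eef_rot"]).as_matrix()[:,2]
im=optics.camera("scene")[:,:,::-1].copy()
x0,y0=250,130
a=cv2.resize(im[y0:y0+150,x0:x0+200],None,fx=4,fy=4,interpolation=2);a=cv2.convertScaleAbs(a,alpha=1.7)
def mk(X,col):
    q=(proj("scene",X)-[x0,y0])*4;cv2.circle(a,tuple(int(v) for v in q),4,col,1)
mk(p+25*z,(0,255,0));mk(p-25*z,(0,255,0))
y=-.256;ax=np.array([np.cos(y),np.sin(y),0]);o=np.array([499.3,174.8,0])+5*ax;ay=np.array([-np.sin(y),np.cos(y),0])
for t in(1.95,2.0):
    b=o+ax*(88-220*np.cos(t))+np.array([0,0,82+220*np.sin(t)])
    for j in(-55,0,55):mk(b+j*ay,(255,0,255))
cv2.imwrite("pics/c7.png",a)
E
```

```text
[ 2.09032846e-02  4.83239708e-01  9.15883440e-01 -3.42675126e-04
  1.74172203e+00 -2.85750921e+00]
shift [0.0037 0.0755 0.0006] turn -0.0076 axes x [ 0.26   0.966 -0.   ] y [ 0.001 -0.    -1.   ] z [-0.966  0.26  -0.001] tcp [676.  124.8 341.5] t 14.3
```

View pics/c7.png

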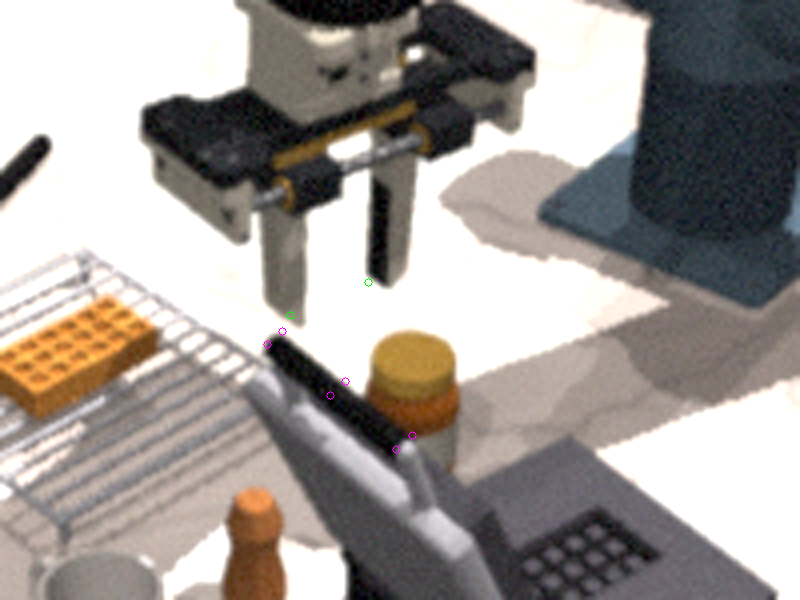

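Call:
apply_moves(
  targets=[0.002, 0.01, 0, 0, 0.0035, 0.025, 0, 0, 0.0035, 0.04, 0, 0, 0.0035, 0.055, 0, 0, 0.0035, 0.067, 0, 0, 0.0035, 0.073, 0, 0, 0.0035, 0.075, 0, 0, 0.0035, 0.075, 0, 0, 0.0035, 0.075, 0, 0],
)

```text
t: 15.25
tcp_pos: [677.7, 129.2, 266.5]
eef_rot: [0.561, 0.431, -0.43, -0.561]
ft_force: [-0.2, -0.2, -0.1]
width: 50.0
```

```bash
python3 - <<'E'
from h import *
s=arm.observe()
plan((676.5,128.5,266),2.886)
im=optics.camera("scene")[:,:,::-1].copy()
x0,y0=250,130
a=cv2.resize(im[y0:y0+150,x0:x0+200],None,fx=4,fy=4,interpolation=2);a=cv2.convertScaleAbs(a,alpha=1.7)
cv2.imwrite("pics/c8.png",a)
E
```

```text
shift [-0.001   0.0005  0.001 ] turn -0.006 axes x [0.259 0.966 0.   ] y [ 0.001  0.    -1.   ] z [-0.966  0.259 -0.001] tcp [677.7 129.2 266.5] t 15.25
```

View pics/c8.png

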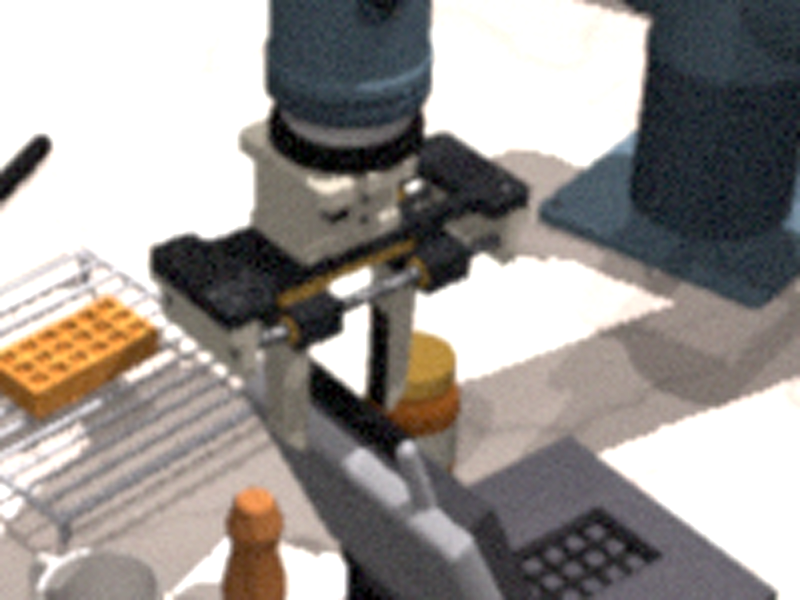

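Call:
apply_moves(
  targets=[0, 0, 0, 0, 0, 0, 0, 0, 0, 0, 0, 0, 0, 0, 0, 0, 0, 0, 0, 0, 0, 0, 0, 0, 0, 0, 0, 0, 0, 0, 0, 0],
  jaw=0.006,
)

```text
t: 16.1
tcp_pos: [677.5, 129.2, 265.7]
eef_rot: [0.561, 0.431, -0.43, -0.561]
ft_force: [0.1, -0.5, 0.6]
width: 15.1
```

```bash
python3 - <<'E'
from h import *
s=arm.observe();print(s["width"],s["ft_force"])
y=-.256;ax=np.array([np.cos(y),np.sin(y),0]);ay=np.array([-np.sin(y),np.cos(y),0]);o=np.array([499.3,174.8,0])+5*ax
xi=(s["tcp_pos"]-o)@ax;print("iron x",xi,"iron y",(s["tcp_pos"]-o)@ay,"a from x",np.arccos((88-xi)/220))
M=Ro.from_quat(s["eef_rot"]).as_matrix();print(M.round(3))
a0=np.arccos((88-xi)/220)
for a in np.arange(a0,0.7,-.05).tolist()+[.785]:
    d=M.T@(ax*(220*np.cos(a0)-220*np.cos(a))+np.array([0,0,220*np.sin(a)-220*np.sin(a0)]))
    print(round(a,3),d.round(1))
im=optics.camera("scene")[:,:,::-1].copy()
x0,y0=250,130
a=cv2.resize(im[y0:y0+150,x0:x0+200],None,fx=4,fy=4,interpolation=2);a=cv2.convertScaleAbs(a,alpha=1.7)
cv2.imwrite("pics/c9.png",a)
E
```

```text
15.130871336855565 [ 0.073704   -0.46316398  0.5794119 ]
iron x 178.93911164948142 iron y 0.9592594654890402 a from x 1.9969368766261268
[[ 0.259  0.    -0.966]
 [ 0.966 -0.     0.259]
 [ 0.    -1.    -0.   ]]
1.997 [0. 0. 0.]
1.947 [-0.1 -4.3 10.1]
1.897 [-0.1 -8.1 20.5]
1.847 [ -0.2 -11.4  31. ]
1.797 [ -0.2 -14.1  41.6]
1.747 [ -0.3 -16.3  52.4]
1.697 [ -0.4 -17.9  63.3]
1.647 [ -0.4 -19.1  74.2]
1.597 [ -0.5 -19.6  85.2]
1.547 [ -0.5 -19.6  96.2]
1.497 [ -0.6 -19.1 107.2]
1.447 [ -0.7 -18.  118.1]
1.397 [ -0.7 -16.4 129. ]
1.347 [ -0.8 -14.2 139.8]
1.297 [ -0.8 -11.5 150.4]
1.247 [ -0.9  -8.3 160.9]
1.197 [ -1.   -4.5 171.3]
1.147 [ -1.   -0.3 181.4]
1.097 [ -1.1   4.5 191.3]
1.047 [ -1.1   9.8 201. ]
0.997 [ -1.2  15.5 210.4]
0.947 [ -1.2  21.7 219.5]
0.897 [ -1.3  28.3 228.2]
0.847 [ -1.3  35.4 236.6]
0.797 [ -1.4  42.9 244.7]
0.747 [ -1.4  50.8 252.4]
0.785 [ -1.4  44.7 246.6]
```

View pics/c9.png

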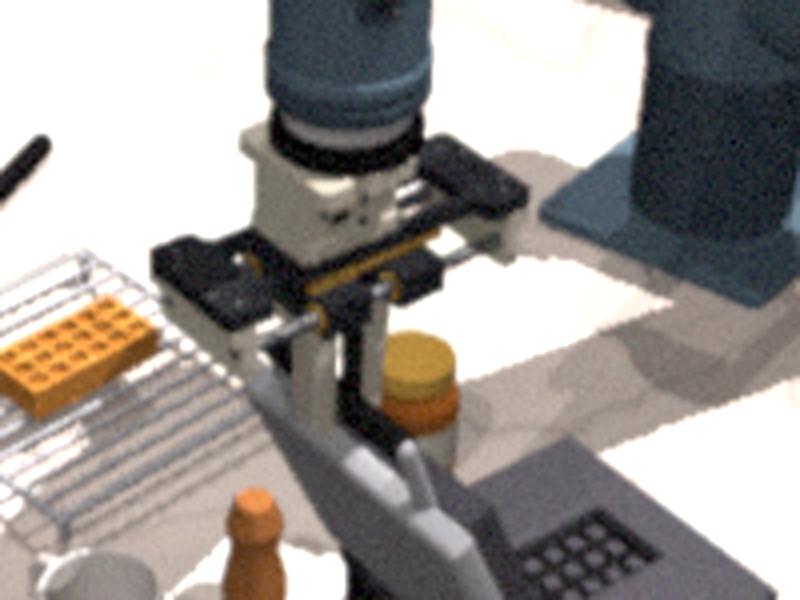

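Call:
apply_moves(
  targets=[0, -0.002, 0.005, 0, 0, -0.0043, 0.01, 0, 0, -0.0063, 0.015, 0, 0, -0.0081, 0.0205, 0, 0, -0.0098, 0.0255, 0, 0, -0.0114, 0.031, 0],
)

```text
t: 16.75
tcp_pos: [647.4, 137.1, 278.0]
eef_rot: [0.561, 0.431, -0.43, -0.56]
ft_force: [2.7, -1.4, 5.6]
width: 15.2
```

Call:
apply_moves(
  targets=[0, -0.0027, 0.0106, 0, 0, -0.0049, 0.0214, 0, 0, -0.0065, 0.0323, 0, 0, -0.0077, 0.0432, 0, 0, -0.0082, 0.0542, 0, 0, -0.0082, 0.0652, 0],
)

```text
t: 17.35
tcp_pos: [583.1, 154.3, 285.1]
eef_rot: [-0.561, -0.43, 0.431, 0.561]
ft_force: [2.7, -1.3, 3.7]
width: 15.3
```

```bash
cat >> h.py <<'E'
def lid():
    s=arm.observe()
    y=-.256;ax=np.array([np.cos(y),np.sin(y),0]);o=np.array([499.3,174.8,0])+5*ax
    xi=(s["tcp_pos"]-o)@ax;a0=np.arccos((88-xi)/220)
    print("t",s["t"],"a",a0,"z tcp - bar",s["tcp_pos"][2]-82-220*np.sin(a0),"w",s["width"],"F",s["ft_force"].round(1),"T",s["wrist_torque"].round(2))
    M=Ro.from_quat(s["eef_rot"]).as_matrix();print(M.round(3))
    for a in np.arange(a0,0.7,-.05).tolist()+[.785]:
        d=M.T@(ax*(220*np.cos(a0)-220*np.cos(a))+np.array([0,0,220*np.sin(a)-220*np.sin(a0)]))
        print(round(a,3),d.round(1))
def snap(n,x0=250,y0=130):
    im=optics.camera("scene")[:,:,::-1].copy()
    a=cv2.resize(im[y0:y0+150,x0:x0+200],None,fx=4,fy=4,interpolation=2);a=cv2.convertScaleAbs(a,alpha=1.7)
    cv2.imwrite(n,a)
E
python3 -c "
from h import *
lid();snap('pics/c10.png',280,140)"
```

```text
t 17.35 a 1.5403364991461648 z tcp - bar -16.796160460660587 w 15.258110495014305 F [ 2.7 -1.3  3.7] T [-0.11 -0.65  0.03]
[[ 0.259 -0.001 -0.966]
 [ 0.966 -0.     0.259]
 [-0.    -1.     0.001]]
1.54 [0. 0. 0.]
1.49 [-0.1  0.6 11. ]
1.44 [-0.1  1.8 21.9]
1.39 [-0.2  3.5 32.8]
1.34 [-0.2  5.7 43.5]
1.29 [-0.3  8.5 54.2]
1.24 [-0.4 11.8 64.7]
1.19 [-0.4 15.7 75. ]
1.14 [-0.5 20.  85.1]
1.09 [-0.5 24.9 95. ]
1.04 [ -0.6  30.2 104.6]
0.99 [ -0.6  36.  113.9]
0.94 [ -0.7  42.3 123. ]
0.89 [ -0.7  49.  131.7]
0.84 [ -0.8  56.1 140. ]
0.79 [ -0.8  63.7 148. ]
0.74 [ -0.8  71.6 155.7]
0.785 [ -0.8  64.5 148.9]
```

View pics/c10.png

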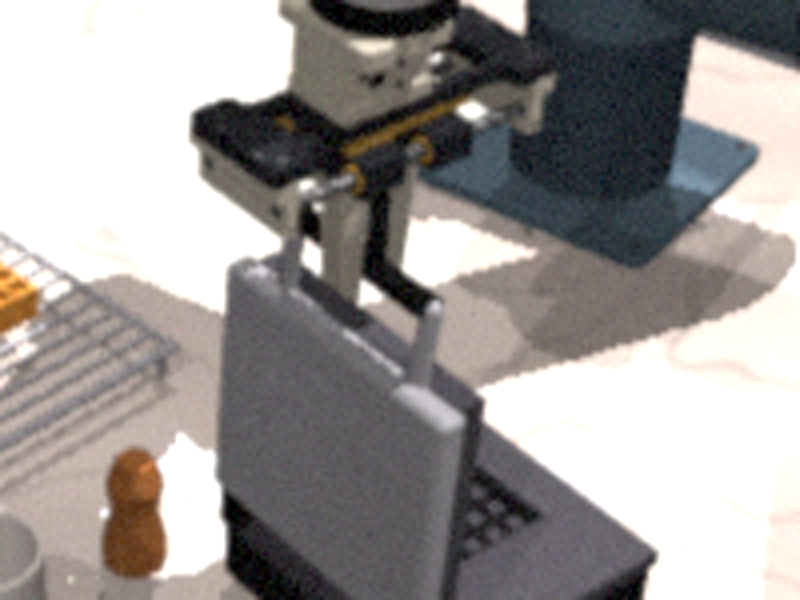

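The lid is upright, the bar still between the pads, and the forces are low. Continuing along the arc.

Call:
apply_moves(
  targets=[0, 0.0005, 0.011, 0, 0, 0.0016, 0.0219, 0, 0, 0.0033, 0.0328, 0, 0, 0.0055, 0.0436, 0, 0, 0.0083, 0.0542, 0, 0, 0.0115, 0.0647, 0],
)

```text
t: 18.0
tcp_pos: [520.8, 171.4, 273.3]
eef_rot: [-0.561, -0.431, 0.431, 0.561]
ft_force: [1.9, 2.7, 1.3]
width: 15.2
```

Call:
apply_moves(
  targets=[0, 0.0038, 0.0103, 0, 0, 0.008, 0.0204, 0, 0, 0.0128, 0.0303, 0, 0, 0.0181, 0.04, 0, 0, 0.0238, 0.0494, 0],
)

```text
t: 18.5
tcp_pos: [473.4, 184.0, 249.4]
eef_rot: [-0.561, -0.431, 0.43, 0.561]
ft_force: [2.2, 3.9, 2.0]
width: 15.1
```

```bash
python3 -c "
from h import *
lid();snap('pics/c11.png',300,150)"
```

```text
t 18.5 a 0.9919124683177616 z tcp - bar -16.711499998511755 w 15.081855539984332 F [2.2 3.9 2. ] T [ 0.56 -0.47  0.04]
[[ 0.259  0.    -0.966]
 [ 0.966  0.     0.259]
 [ 0.    -1.     0.   ]]
0.992 [0. 0. 0.]
0.942 [-0.1  6.2  9.1]
0.892 [-0.1 12.9 17.8]
0.842 [-0.2 20.1 26.2]
0.792 [-0.2 27.6 34.2]
0.742 [-0.2 35.5 41.8]
0.785 [-0.2 28.7 35.3]
```

View pics/c11.png

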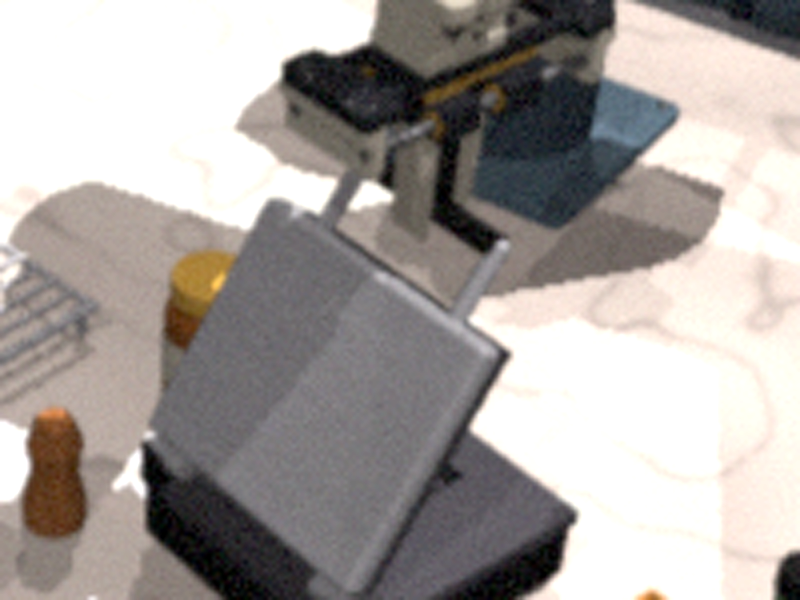

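Call:
apply_moves(
  targets=[0, 0.0052, 0.008, 0, 0, 0.0108, 0.0155, 0, 0, 0.0165, 0.022, 0, 0, 0.022, 0.0285, 0, 0, 0.0265, 0.033, 0, 0, 0.028, 0.0345, 0, 0, 0.028, 0.0345, 0, 0, 0.028, 0.0345, 0, 0, 0.028, 0.0345, 0],
)

```text
t: 19.45
tcp_pos: [440.5, 192.5, 222.0]
eef_rot: [-0.561, -0.43, 0.431, 0.561]
ft_force: [-1.5, 4.9, 2.3]
width: 15.0
```

```bash
python3 -c "
from h import *
lid();snap('pics/c12.png',300,150)
s=arm.observe();print(s['dq'].round(3))
im=optics.camera('top')[:,:,::-1];cv2.imwrite('pics/top12.png',im)
im=optics.camera('scene')[:,:,::-1];cv2.imwrite('pics/scene12.png',im)
y=-.256;ax=np.array([np.cos(y),np.sin(y),0]);ay=np.array([-np.sin(y),np.cos(y),0]);o=np.array([499.3,174.8,0])+5*ax
for a in (.7,.785,.87):
    b=o+ax*(88-220*np.cos(a))+np.array([0,0,82+220*np.sin(a)])
    print(a,[((proj('scene',b+j*ay)-[300,150])*4).round(0) for j in(-47,47)])
"
```

```text
t 19.45 a 0.79297349037771 z tcp - bar -16.772659328202394 w 15.00380376147222 F [-1.5  4.9  2.3] T [0.8  0.22 0.02]
[[ 0.259 -0.001 -0.966]
 [ 0.966  0.     0.259]
 [-0.    -1.     0.001]]
0.793 [0. 0. 0.]
0.743 [-0.   7.9  7.6]
0.785 [-0.   1.2  1.2]
[-0.001  0.    -0.002 -0.001  0.     0.001]
0.7 [array([418., 195.]), array([531., 271.])]
0.785 [array([405., 184.]), array([518., 259.])]
0.87 [array([390., 174.]), array([504., 250.])]
```

View pics/c12.png

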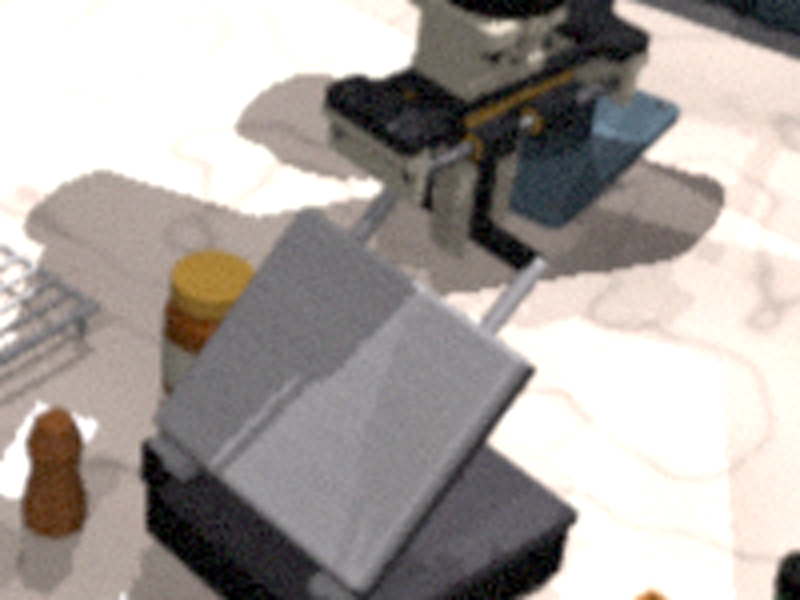

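View pics/scene12.png

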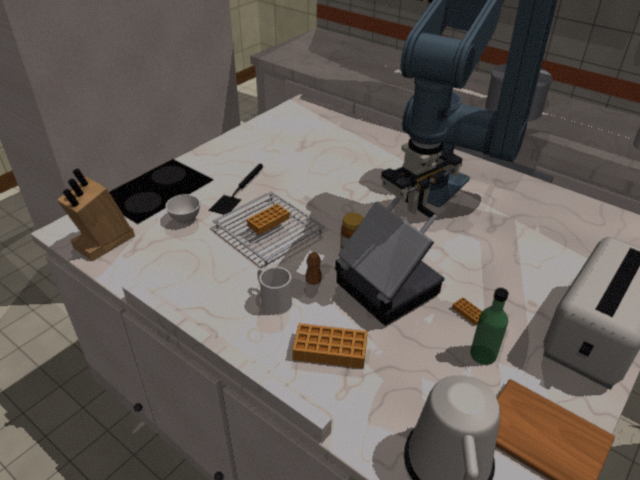

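Angle estimate is 0.79 rad: TCP x and z agree on the arc, and the bar's projection is consistent with it. The waffle is flat on the rack (px 268,219), the bystanders are unmoved, and the arm is still. Handing in.

```bash
python3 -c "
from plant import ticket,arm
print(ticket.hand_in());s=arm.observe();print(s['t'],s['tcp_pos'],s['width'],s['ft_force'])"
```

```text
the job is handed in; nothing more can be done
None
the job is handed in; nothing more can be done
```

I moved the waffle from the iron to the middle of the rack and swung the lid forward. I handed in at about 19.6 s with the gripper still holding the lid at about 45 degrees; no verdict was reported.

- **Waffle:** I gripped the 112 x 56 mm one across its width and lowered it until the wires took the load, about 9 N on the wrist. After release, both cameras showed it flat and near the rack's centre. The lid stood at about 2.0 rad throughout.
- **Lid:** The handle bar stayed between the pads all along the arc, with wrist readings below about 7 N. The last estimate of the lid angle was 0.79 rad from the tool position. The picture of the bar's end agreed only roughly, reading 0.75 to 0.785 rad. All of these lie inside 0.681 to 0.890 rad.
- **Arm at hand-in:** It was still, with the fingers closed on the bar at 15.0 mm. The bar is nominally 16 mm, and the width sensor also read the 56 mm waffle about 0.5 mm low.
- **Bystanders:** In the last scene picture they all looked unmoved. I did not measure their positions again. After the hand-in the state could no longer be read, so the final second was not checked.

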